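# Fill the moisture meter's cell and lift it out by its catches

## Task

Tip all five pebbles out of the glass beaker into the open measuring cell clipped into the moisture meter, then stand the empty beaker upright on the bench and let go of it. Then squeeze the cell's two side catches together and lift it, upright with the pebbles in it, until its foot is at least 5 cm above the top of the meter; finish holding it there by the squeezed catches, do not put it down or let go. Leave the spare beaker, the brush and the dish where they are.

Things in the scene. Friction and masses are not known exactly. Their poses are not given: they have to be found in the camera images.
- beaker: Glass beaker, the wider of the two on the bench, holding the pebbles: straight round wall 65 mm outside diameter (67 mm over a 3 mm high rim bead), 59 mm inside, 90 mm high, floor 4 mm thick, mass about 0.13 kg. No handle, no spout. Origin: centre of its underside; z up. It starts upright on the bench, on the left or the right of the meter.
- pebble0: Rounded river pebble, a brown ball 20 mm in diameter, about 11 g; starts in the beaker. Origin: its centre (its axes mean nothing).
- pebble1: Rounded river pebble, a brown ball 20 mm in diameter, about 11 g; starts in the beaker. Origin: its centre (its axes mean nothing).
- pebble2: Rounded river pebble, a brown ball 20 mm in diameter, about 11 g; starts in the beaker. Origin: its centre (its axes mean nothing).
- pebble3: Rounded river pebble, a brown ball 20 mm in diameter, about 11 g; starts in the beaker. Origin: its centre (its axes mean nothing).
- pebble4: Rounded river pebble, a brown ball 20 mm in diameter, about 11 g; starts in the beaker. Origin: its centre (its axes mean nothing).
- cell: Measuring cell: open aluminium box 45 mm (x) by 120 (y) by 104 (z) outside, mouth 40 by 115, walls and floor 2.5 mm; about 0.22 kg. Origin: centre of its underside, z up. Starts empty and upright in the meter's well, underside 15 mm above the bench, top 38 mm above the meter. Black sprung catches on its front (-x) and back (+x) faces hook under the meter's top plate; squeeze both in to free it.
- catch_front (a joint): Catch on the cell's -x face: a black plastic arm hinged 10 mm above the cell's underside, leaning outwards. 0 = sprung out (hooked), about 0.09 rad = squeezed fully in, against its stop; unhooked from about 0.05 to 0.065 rad. Takes about 2.5 N at the pad to start and 7 N to squeeze home; springs back when let go.
- catch_back (a joint): The same catch on the cell's +x face, a mirror image.
- pad_front (a point): Centre of the outside of the front catch's ribbed finger pad (34 mm wide along the cell's y, 24 mm high, upright when squeezed). On the cell: x = -34 mm, y = 0, z = 92 mm at rest; it moves 7 mm inwards. The two pads are 68 mm apart outside at rest, 54 mm squeezed.
- pad_back (a point): The same on the back catch: x = +34 mm on the cell at rest.
- meter: Moisture meter, fixed: grey box 190 mm (x, front to back) by 220 mm (y) by 81 mm high with a flat white top plate; display and keys on its -x face; the cell's well is in the middle. Origin: centre of its underside; z up.
- spare_beaker: Empty, narrower glass beaker, 48 mm diameter, 68 mm high, on the bench on the other side of the meter. Bystander. Origin: centre of its underside.
- sample_brush: Flat wooden brush 165 mm long, 20 mm wide, 12 mm high, lying on the bench between the robot and the meter. Bystander. Its long axis is its x.
- weigh_dish: Shallow aluminium dish, 76 mm diameter, 12 mm high, behind the meter. Bystander. Origin: centre of its underside.

How it is judged:
On the way, in this order (a step that is already met when the one before it is completed fails the run):
1. all five pebbles lie in the cell while it is still seated in the meter (x of pebble0 in the frame of cell between -0.02 and 0.02 m and y of pebble0 in the frame of cell between -0.058 and 0.058 m and z of pebble0 in the frame of cell between 0 and 0.1 m and x of pebble1 in the frame of cell between -0.02 and 0.02 m and y of pebble1 in the frame of cell between -0.058 and 0.058 m and z of pebble1 in the frame of cell between 0 and 0.1 m and x of pebble2 in the frame of cell between -0.02 and 0.02 m and y of pebble2 in the frame of cell between -0.058 and 0.058 m and z of pebble2 in the frame of cell between 0 and 0.1 m and x of pebble3 in the frame of cell between -0.02 and 0.02 m and y of pebble3 in the frame of cell between -0.058 and 0.058 m and z of pebble3 in the frame of cell between 0 and 0.1 m and x of pebble4 in the frame of cell between -0.02 and 0.02 m and y of pebble4 in the frame of cell between -0.058 and 0.058 m and z of pebble4 in the frame of cell between 0 and 0.1 m and z of cell in the frame of meter below 0.019 m and angle between cell's own z axis and vertical below 0.06 rad), for 0.2 s.
2. the emptied beaker stands upright on the bench, let go, the cell still seated with the pebbles in it (all of step 1 and height (world z) of beaker below 0.006 m and angle between beaker's own z axis and vertical below 0.08 rad and linear speed of beaker below 0.03 m/s and contact force between the fingers and beaker below 0.1 N), for 0.2 s.
At the end, for the whole second after the job is handed in: The cell is held by the fingers with both catches squeezed in (each past 0.055 rad), upright within 0.2 rad and still, its foot more than 40 mm above the meter's top and not touching the meter, all five pebbles inside it; the beaker stands upright (within 0.08 rad) on the bench, not touched (z of cell in the frame of meter above 0.121 m and angle between cell's own z axis and vertical below 0.2 rad and linear speed of each of cell, beaker below 0.03 m/s and value of joint each of catch_front, catch_back above 0.055 rad and contact force between the fingers and cell above 3 N and contact force between cell and meter below 0.1 N and x of pebble0 in the frame of cell between -0.02 and 0.02 m and y of pebble0 in the frame of cell between -0.058 and 0.058 m and z of pebble0 in the frame of cell between 0 and 0.1 m and x of pebble1 in the frame of cell between -0.02 and 0.02 m and y of pebble1 in the frame of cell between -0.058 and 0.058 m and z of pebble1 in the frame of cell between 0 and 0.1 m and x of pebble2 in the frame of cell between -0.02 and 0.02 m and y of pebble2 in the frame of cell between -0.058 and 0.058 m and z of pebble2 in the frame of cell between 0 and 0.1 m and x of pebble3 in the frame of cell between -0.02 and 0.02 m and y of pebble3 in the frame of cell between -0.058 and 0.058 m and z of pebble3 in the frame of cell between 0 and 0.1 m and x of pebble4 in the frame of cell between -0.02 and 0.02 m and y of pebble4 in the frame of cell between -0.058 and 0.058 m and z of pebble4 in the frame of cell between 0 and 0.1 m and height (world z) of beaker below 0.006 m and angle between beaker's own z axis and vertical below 0.08 rad and contact force between the fingers and beaker below 0.1 N); the arm keeps its last pose, push and grip.
It fails at once if the spare beaker, the brush or the dish is pushed away (more than 30 mm) (distance of any of spare_beaker, sample_brush, weigh_dish from where it was at the start of the episode above 0.03 m).
It also fails if it takes over 72 s, if anything falls off the work surface, if the arm or the gripper's body presses on something with over 40 N, if the wrist force passes 120 N, or if a joint passes its speed limit or range.

## Robot

A 6-joint arm with a two-finger parallel gripper is mounted at the origin on the work surface. World frame = base frame: x ahead of the robot, y to its left, z up, the work surface at z = 0. Lengths are in m, angles in rad, forces in N, time in s.
With the tool pointing down it reaches from about 0.4 to 0.825 m from the base axis. Payload 7 kg.
Tool frame: the origin (TCP) lies at the very end of the fingers, on their centre line; the grasp point (between the pads) lies 19 mm behind it; z points along the fingers, y is the line along which they close (so a half turn about z gives the same grasp; the last joint's range is limited). The gripper opens to 88 mm and grips with 3 to 60 N. Pads are 19 mm wide; open, the fingers measure 130 mm over their backs; the gripper's body (78 mm by 193 mm) begins 47 mm behind the grasp point.
Start: joints at [1.44, 0.359, 0.012, 0, -1.224, -0.288], TCP at [0.275, 0.617, 0.227] pointing down, gripper open.
Joint ranges: [-3.07, 3.07], [-1.43, 2.12], [-1.02, 1.25], [-3.03, 1.67], [-3.05, -0], [-3.03, 3.03]. Speed limits (rad/s): [2.39, 2.39, 3.01, 3.14, 3.14, 3.14].

## Interface

Orientations are given as a rotation vector (axis times angle).
In Python, from bench import status, optics, arm gives the robot as it stands.
- The arm moves only by the tool apply_moves, never from a script. Its argument "commands" is a list of rows, each a list of 3 entries, a list of its own where there are three numbers: the shift along the tool's x, y, z in mm, then the turn, a rotation vector about the tool's x, y, z in rad, then the opening, from -1 (shut) to 1 (fully open). In form: [[[x, y, z], [wx, wy, wz], grip], ...]. A call has 1 to 20 rows; each row is the pose to reach, as a shift and turn from the pose commanded when the call began, along the tool's axes at that moment; what a row does not reach only later rows make up. A row lasts 1/12 s, in which the tool goes at most 41.7 mm and 7.16 degrees, less where a joint would pass 70% of its speed; a pose out of reach is approached as far as the arm can. A call with a gripper value outside its range is refused whole. The fingers move at their own pace and stop on an object; the grip force is fixed at half the most. Time passes only in rows, so rows that repeat a pose let the fingers close. It gives the time, the measured TCP pose, the force, the opening and the grip force at its end, in the units of the state.
- status.read_state(): the state, without advancing time (a new reading comes with each control period).
- optics.get_image(name): name is "scene" or "top"; returns a dict with "img" (400x640x3 uint8, red, green, blue), "K" (3x3 intrinsics, pixels), "rvec" (rotation vector, rad) and "tvec" (3), from world to camera coordinates, as OpenCV has them. Camera axes: x right, y down, z forward; pixel columns grow to the right and rows downward; lengths in m; the calibration is good to about 2 mm. A picture is of the moment at which its call begins. There is no depth.
- arm.close_job(): hands the job in; it is judged then, once.
The state is a dict: "clock": time; "joints": joint angles; "qvel": joint speeds; "effort": joint torques, N m; "tool_pos": TCP position; "tool_rot": TCP orientation; "force": force on the tool from outside, world axes, zero at the start; "moment": the same for the moment, N m; "finger_gap": finger opening in m; "finger_force": force on a finger pad.
Only numpy, scipy, OpenCV 4.12 (cv2) and the standard library are available. Lean on these libraries where they do the work, as an engineer would, in place of code of your own. Each camera call takes 0.05 s, during which the arm holds its last target. There are 200 camera calls.

## Working session

There is one attempt and no reset: what is moved stays moved. The work goes in short steps, Python scripts to look and compute and a tool call to move; the robot and the scene stay as the last step left them, time stands still between calls to the robot, and variables do not carry over. Pictures are saved under pics/ and viewed, at most 11 in all, crops included, and the job is handed in when it is done.

Besides the shell and the picture viewer there is one more tool, called after "Call:" by a JSON object that holds its "api" and its "payload". apply_moves: Moves the arm, as the interface text tells. Its arguments: {"type":"object","properties":{"commands":{"type":"array"}},"required":["commands"]}

```bash
mkdir -p pics; cat > h.py <<'E'
import numpy as np, cv2
from scipy.spatial.transform import Rotation as R
from bench import status, optics, arm
def snap(n,f=None):
    d=optics.get_image(n)
    if f: cv2.imwrite('pics/'+f, d['img'][:,:,::-1])
    return d
def ray(d,u,v,z):
    Rm=cv2.Rodrigues(np.array(d['rvec'],float))[0]; t=np.array(d['tvec'],float).ravel()
    c=-Rm.T@t; k=Rm.T@np.linalg.inv(d['K'])@np.array([u,v,1.]); return c+k*(z-c[2])/k[2]
def proj(d,p):
    return cv2.projectPoints(np.array(p,float).reshape(-1,3),np.array(d['rvec'],float),np.array(d['tvec'],float),np.array(d['K'],float),None)[0].reshape(-1,2)
E
python3 - <<'E'
from h import *
a=snap('scene','s0.png');b=snap('top','t0.png')
for d in(a,b): print(d['K'],ray(d,320,200,0), -cv2.Rodrigues(np.array(d['rvec'],float))[0].T@np.array(d['tvec'],float).ravel())
print(status.read_state())
E
```

```text
[[447.79313662   0.         324.90353645]
 [  0.         447.79313662 198.12466089]
 [  0.           0.           1.        ]] [0.48141103 0.04697956 0.        ] [ 0.97548623 -0.58064847  0.74417128]
[[503.72161859   0.         310.89506227]
 [  0.         503.72161859 200.95703657]
 [  0.           0.           1.        ]] [ 0.55493488 -0.03557788  0.        ] [ 0.48144765 -0.0078968   1.16541132]
{'clock': 0.1, 'joints': array([ 1.44006901e+00,  3.59320880e-01,  1.11841009e-02, -3.05671396e-04,
       -1.22410423e+00, -2.88091665e-01]), 'qvel': array([ 0.00253194, -0.0015854 ,  0.00344305,  0.00181366,  0.00127232,
       -0.00121389]), 'effort': array([-1.77419068e-03, -5.84165561e+01,  2.93755889e+01,  7.01548666e+00,
        1.02314207e-02, -4.79644996e-05]), 'tool_pos': array([0.27436533, 0.61626162, 0.2257279 ]), 'tool_rot': array([ 3.07149610e+00, -6.52937321e-01, -2.71569297e-04]), 'force': array([ 0.68575897,  0.0235803 , -0.51845606]), 'moment': array([-0.06520098, -0.00128961, -0.07168953]), 'finger_force': 0.0, 'finger_gap': 0.08748211762057617}
```

View pics/s0.png

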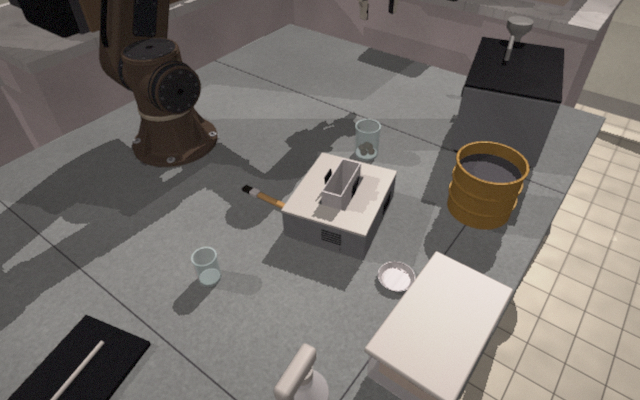

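View pics/t0.png

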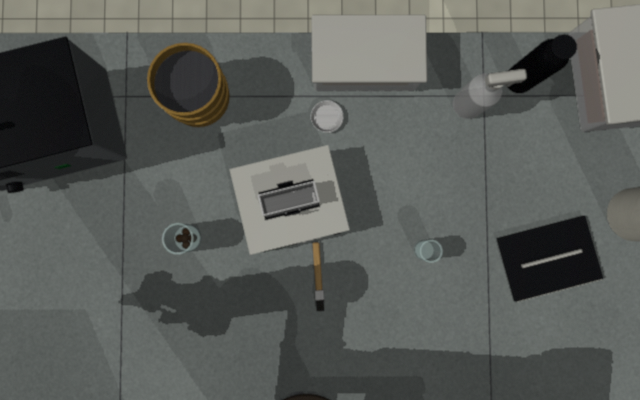

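The scene view shows the beaker with pebbles at (367,140), meter around (340,200) and spare beaker at (207,267). In the top view the beaker is at (181,238), the cell at (289,198), the brush at (319,275), the dish at (327,117) and the spare beaker at (429,251).

```bash
python3 - <<'E'
from h import *
d=snap('top'); im=d['img']; hsv=cv2.cvtColor(im,cv2.COLOR_RGB2HSV)
g=im.min(2); m=((g>115)).astype(np.uint8); m[:, :215]=0;m[:,365:]=0;m[:135]=0;m[265:]=0
c=max(cv2.findContours(m,0,2)[0],key=cv2.contourArea); r=cv2.minAreaRect(cv2.convexHull(c)); bx=cv2.boxPoints(r)
print('plate px',bx.round(1)); P=np.array([ray(d,*p,.081) for p in bx]); print(P.round(4),P.mean(0)); 
print('sides',[np.linalg.norm(P[i]-P[i-1]).round(4) for i in range(4)])
# yaw
for i in range(4):
  e=P[i]-P[i-1]; print(np.degrees(np.arctan2(e[1],e[0])).round(2))
cr=lambda x0,x1,y0,y1,s:cv2.resize(im[y0:y1,x0:x1,::-1],None,fx=s,fy=s,interpolation=cv2.INTER_CUBIC)
A=cr(145,215,203,273,5.7);B=cr(254,324,163,233,5.7)
cv2.imwrite('pics/crop1.png',np.hstack([A,B]))
# pebbles brown
mb=((hsv[...,0]<15)&(hsv[...,1]>90)).astype(np.uint8); mb[:,:160]=0;mb[:,205:]=0;mb[:220]=0;mb[260:]=0
print('pebbles',cv2.moments(mb,True)['m10']/max(1,mb.sum()),cv2.moments(mb,True)['m01']/max(1,mb.sum()),mb.sum())
E
```

```text
plate px [[227.9 168.7]
 [328.  144. ]
 [349.2 230. ]
 [249.1 254.7]]
[[ 0.6185  0.1652  0.081 ]
 [ 0.6716 -0.0518  0.081 ]
 [ 0.4849 -0.0961  0.081 ]
 [ 0.4331  0.1188  0.081 ]] [0.55204281 0.03400403 0.081     ]
sides [np.float64(0.1911), np.float64(0.2233), np.float64(0.1919), np.float64(0.2211)]
14.05
-76.25
-166.63
103.55
pebbles 183.33333333333334 236.7719298245614 57
```

View pics/crop1.png

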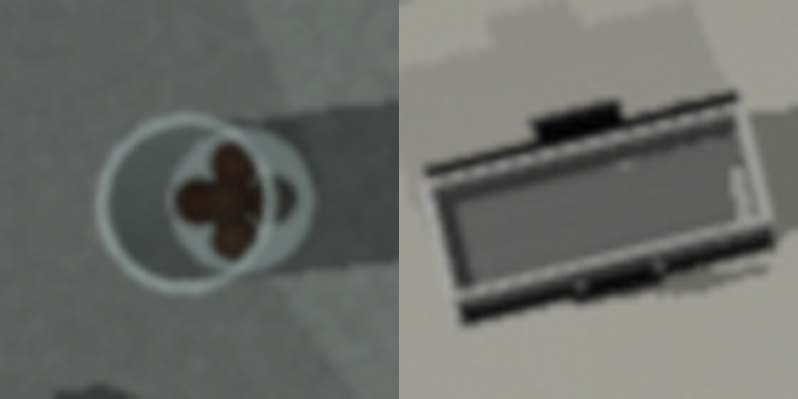

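The left crop shows the beaker's rim circle centred at (184,203), about 175 px wide, with its foot at (240,200). The right crop shows the cell rim centred at about (600,203) and the black catches midway along its long sides.

```bash
python3 - <<'E'
from h import *
d=snap('top')
f=lambda u,v,o:(u/5.7+o[0]-.4,v/5.7+o[1]-.4)
print('rim',ray(d,*f(184,203,(145,203)),.089),'diam',np.linalg.norm(ray(d,*f(97,203,(145,203)),.089)-ray(d,*f(272,203,(145,203)),.089)))
print('foot',ray(d,*f(240,200,(145,203)),.0),'diam',np.linalg.norm(ray(d,*f(166,200,(145,203)),0)-ray(d,*f(314,200,(145,203)),0)))
c=[(427,182),(742,104),(772,230),(460,300)]
P=np.array([ray(d,*f(u-399,v,(254,163)),.119) for u,v in c]);print('cell',P.round(4),P.mean(0),[np.linalg.norm(P[i]-P[i-1]).round(4) for i in range(4)])
e=P[0]-P[1]+P[3]-P[2];print('yaw',np.degrees(np.arctan2(-e[0],e[1])))
# scene view rim check
s=snap('scene'); im=s['img']
print('proj beaker in scene',proj(s,[[.476,.273,0],[.476,.273,.09]]),'cell',proj(s,[[.552,.034,.119]]))
M=status.read_state();print(R.from_rotvec(M['tool_rot']).as_matrix().round(3))
E
```

```text
rim [0.4691614  0.27163814 0.089     ] diam 0.06525049879959789
foot [0.46924756 0.27215459 0.        ] diam 0.05976203848849416
cell [[ 0.5594  0.0952  0.119 ]
 [ 0.5875 -0.02    0.119 ]
 [ 0.5413 -0.0307  0.119 ]
 [ 0.5162  0.0831  0.119 ]] [0.55111525 0.03189941 0.119     ] [np.float64(0.0448), np.float64(0.1186), np.float64(0.0475), np.float64(0.1165)]
yaw 13.07192979267324
proj beaker in scene [[368.3815138  153.73353481]
 [370.29105999 126.00184279]] cell [[341.27681247 176.26260468]]
[[ 0.914 -0.407 -0.   ]
 [-0.407 -0.914 -0.001]
 [ 0.     0.001 -1.   ]]
```

```bash
cat >> h.py <<'E'
yaw=np.radians(13.4); X=np.array([np.cos(yaw),np.sin(yaw),0]); H=np.array([np.sin(yaw),-np.cos(yaw),0]); U=np.array([0,0,1.])
B=np.array([.469,.272,0]); C=np.array([.5518,.033,0])
def orient(tilt): # tilt of beaker about -X' : 0 = tool along H, beaker upright
    a=np.radians(tilt); z=np.cos(a)*H-np.sin(a)*U; x=np.cos(a)*U+np.sin(a)*H
    return np.stack([x,np.cross(z,x),z],1)
def rel(p,Rt):
    s=status.read_state(); R0=R.from_rotvec(s['tool_rot']).as_matrix()
    print('t',s['clock'],'shift mm',(1000*R0.T@(p-s['tool_pos'])).round(1),'turn',R.from_matrix(R0.T@Rt).as_rotvec().round(4),'q',s['joints'].round(2),'tcp',s['tool_pos'].round(4),'F',s['force'].round(1),'gap',round(s['finger_gap'],4))
E
python3 - <<'E'
from h import *
rel(B-.13*H+.22*U,orient(60))
rel(B-.13*H+.22*U,orient(0))
E
```

```text
t 0.25 shift mm [238.9 132.3   6.2] turn [-0.2395  0.4855  0.8965] q [ 1.44  0.36  0.01 -0.   -1.22 -0.29] tcp [0.2745 0.6164 0.2261] F [ 0.4  0.1 -0.2] gap 0.0875
t 0.25 shift mm [238.9 132.3   6.2] turn [-0.7158  1.449   0.7168] q [ 1.44  0.36  0.01 -0.   -1.22 -0.29] tcp [0.2745 0.6164 0.2261] F [ 0.4  0.1 -0.2] gap 0.0875
```

Call:
{"api": "apply_moves", "payload": {"commands": [[[40,20,-10],[-0.03,0.06,0.11],1],[[80,45,-10],[-0.06,0.12,0.22],1],[[120,65,-10],[-0.09,0.18,0.33],1],[[160,90,-10],[-0.12,0.24,0.44],1],[[200,110,-5],[-0.15,0.3,0.55],1],[[239,132,0],[-0.18,0.36,0.67],1],[[239,132,6],[-0.21,0.43,0.78],1],[[239,132,6],[-0.24,0.4855,0.8965],1],[[239,132,6],[-0.24,0.4855,0.8965],1],[[239,132,6],[-0.24,0.4855,0.8965],1],[[239,132,6],[-0.24,0.4855,0.8965],1],[[239,132,6],[-0.24,0.4855,0.8965],1]]}}

```text
clock: 1.25
tool_pos: [0.4391, 0.3991, 0.2207]
tool_rot: [2.168, -1.709, 0.579]
force: [-0.2, -0.5, 0.5]
finger_gap: 0.0878
finger_force: 0.0
```

```bash
python3 - <<'E'
from h import *
rel(B-.13*H+.22*U,orient(0))
rel(B-.13*H+.22*U,orient(30))
E
```

```text
t 1.25 shift mm [0.1 0.4 0.9] turn [-0.0015  1.049   0.0013] q [ 1.24  0.44 -0.1   0.27 -1.48 -1.09] tcp [0.4391 0.3991 0.2207] F [-0.2 -0.5  0.5] gap 0.0878
t 1.25 shift mm [0.1 0.4 0.9] turn [-0.0011  0.5254  0.0016] q [ 1.24  0.44 -0.1   0.27 -1.48 -1.09] tcp [0.4391 0.3991 0.2207] F [-0.2 -0.5  0.5] gap 0.0878
```

Works well. Continue tilting to horizontal.

Call:
{"api": "apply_moves", "payload": {"commands": [[[0,0,0],[0,0.11,0],1],[[0,0,0],[0,0.22,0],1],[[0,0,0],[0,0.33,0],1],[[0,0,0],[0,0.44,0],1],[[0,0,0],[0,0.55,0],1],[[0,0,0],[0,0.66,0],1],[[0,0,0],[0,0.77,0],1],[[0,0,0],[0,0.88,0],1],[[0,0,0],[0,0.99,0],1],[[0,0,0],[0,1.049,0],1],[[0,0,0],[0,1.049,0],1],[[0,0,0],[0,1.049,0],1],[[0,0,0],[0,1.049,0],1]]}}

```text
clock: 2.33
tool_pos: [0.4393, 0.3993, 0.2215]
tool_rot: [1.382, -1.092, 1.379]
force: [-0.9, 0.2, 0.5]
finger_gap: 0.0878
finger_force: 0.0
```

```bash
python3 - <<'E'
from h import *
rel(B-.13*H+.06*U,orient(0))
s=snap('scene','s1.png')
E
```

```text
t 2.3333 shift mm [-161.5    0.8    1.2] turn [-0.0005  0.0034 -0.0009] q [ 1.34  0.94 -0.04  0.55 -2.09 -1.28] tcp [0.4393 0.3993 0.2215] F [-0.9  0.2  0.5] gap 0.0878
```

View pics/s1.png

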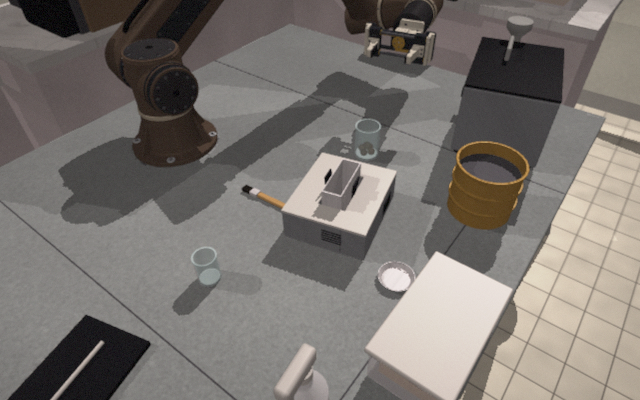

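The scene view shows the gripper horizontal at (400,42), facing the beaker at (367,140) with the bench clear below it. I'll use a slight 15° downward tilt for wrist clearance.

```bash
cat >> h.py <<'E'
T0=15.
def tcp(g,beaker_tilt): # grasp point g, beaker tilt deg
    O=orient(T0+beaker_tilt); return g+.019*O[:,2],O
E
python3 - <<'E'
from h import *
p,O=tcp(B+.063*U,0)
rel(p-.11*O[:,2],O)
E
```

```text
t 2.3833 shift mm [-135.3    0.9   43.3] turn [-0.0006 -0.2577 -0.0016] q [ 1.34  0.94 -0.04  0.55 -2.09 -1.28] tcp [0.4393 0.3993 0.222 ] F [-0.1  0.6  1. ] gap 0.0878
```

Call:
{"api": "apply_moves", "payload": {"commands": [[[-20,0,6],[0,-0.05,0],1],[[-40,0,12],[0,-0.1,0],1],[[-60,0,20],[0,-0.15,0],1],[[-80,0,27],[0,-0.2,0],1],[[-100,0,33],[0,-0.258,0],1],[[-120,1,40],[0,-0.258,0],1],[[-135,1,43],[0,-0.258,0],1],[[-135,1,43],[0,-0.258,0],1],[[-135,1,43],[0,-0.258,0],1]]}}

```text
clock: 3.13
tool_pos: [0.4483, 0.3568, 0.0861]
tool_rot: [1.588, -1.254, 1.225]
force: [0.0, -0.1, 1.3]
finger_gap: 0.0878
finger_force: 0.0
```

```bash
python3 - <<'E'
from h import *
p,O=tcp(B+.063*U,0)
rel(p,O)
E
```

```text
t 3.1333 shift mm [ -0.3  -0.5 109.3] turn [-0.0001 -0.0051  0.0001] q [ 1.31  0.94 -0.14  0.48 -1.74 -1.35] tcp [0.4483 0.3568 0.0861] F [ 0.  -0.1  1.3] gap 0.0878
```

Call:
{"api": "apply_moves", "payload": {"commands": [[[0,0,25],[0,-0.005,0],1],[[0,0,50],[0,-0.005,0],1],[[0,0,75],[0,-0.005,0],1],[[0,0,95],[0,-0.005,0],1],[[0,0,109],[0,-0.005,0],1],[[0,0,109],[0,-0.005,0],1],[[0,0,109],[0,-0.005,0],1],[[0,0,109],[0,-0.005,0],0.5],[[0,0,109],[0,-0.005,0],0.3],[[0,0,109],[0,-0.005,0],0],[[0,0,109],[0,-0.005,0],-1],[[0,0,109],[0,-0.005,0],-1],[[0,0,109],[0,-0.005,0],-1],[[0,0,109],[0,-0.005,0],-1],[[0,0,109],[0,-0.005,0],-1],[[0,0,109],[0,-0.005,0],-1]]}}

```text
clock: 4.47
tool_pos: [0.4727, 0.2542, 0.058]
tool_rot: [1.592, -1.257, 1.222]
force: [-0.0, 2.3, 1.5]
finger_gap: 0.0643
finger_force: 30.0
```

```bash
python3 - <<'E'
from h import *
p,O=tcp(B+.063*U,0)
rel(p,O); print(status.read_state()['finger_force'])
E
```

```text
t 4.4667 shift mm [ 0.1 -0.5  0.2] turn [-0.0003 -0.0002 -0.    ] q [ 1.23  0.91 -0.37  0.55 -1.56 -1.41] tcp [0.4727 0.2542 0.058 ] F [-0.   2.3  1.5] gap 0.0643
30.000161924399436
```

```bash
cat >> h.py <<'E'
def pour(t,z=.140,s=-.035,g0=.027):
    a=np.radians(t); ax=np.sin(a)*H+np.cos(a)*U; pe=np.cos(a)*H-np.sin(a)*U
    return tcp(C+s*H+z*U-g0*ax-.030*pe,t)
E
python3 - <<'E'
from h import *
p,O=tcp(B+.21*U,0); rel(p,O)
p,O=pour(30,.2);rel(p,O)
p,O=pour(60);rel(p,O)
E
```

```text
t 4.4667 shift mm [142.1  -0.6 -37.8] turn [-0.0003 -0.0002 -0.    ] q [ 1.23  0.91 -0.37  0.55 -1.56 -1.41] tcp [0.4727 0.2542 0.058 ] F [-0.   2.3  1.5] gap 0.0643
t 4.4667 shift mm [160.7 -25.7 135.5] turn [-3.000e-04 -5.238e-01  1.000e-04] q [ 1.23  0.91 -0.37  0.55 -1.56 -1.41] tcp [0.4727 0.2542 0.058 ] F [-0.   2.3  1.5] gap 0.0643
t 4.4667 shift mm [116.2 -25.7 139.8] turn [-3.0000e-04 -1.0474e+00  1.0000e-04] q [ 1.23  0.91 -0.37  0.55 -1.56 -1.41] tcp [0.4727 0.2542 0.058 ] F [-0.   2.3  1.5] gap 0.0643
```

Call:
{"api": "apply_moves", "payload": {"commands": [[[15,0,-4],[0,0,0],-1],[[35,0,-9],[0,0,0],-1],[[55,0,-15],[0,0,0],-1],[[80,0,-21],[0,0,0],-1],[[105,0,-28],[0,0,0],-1],[[125,-1,-33],[0,0,0],-1],[[142,-1,-37],[0,0,0],-1],[[145,-5,-20],[0,-0.05,0],-1],[[148,-8,0],[0,-0.1,0],-1],[[150,-11,20],[0,-0.15,0],-1],[[152,-14,42],[0,-0.2,0],-1],[[154,-17,64],[0,-0.27,0],-1],[[156,-20,86],[0,-0.34,0],-1],[[158,-23,108],[0,-0.41,0],-1],[[160,-25,125],[0,-0.48,0],-1],[[161,-26,135],[0,-0.524,0],-1],[[161,-26,135],[0,-0.524,0],-1],[[161,-26,135],[0,-0.524,0],-1]]}}

```text
clock: 5.97
tool_pos: [0.5375, 0.0912, 0.1796]
tool_rot: [1.986, -1.573, 0.823]
force: [0.0, 0.5, -2.1]
finger_gap: 0.0643
finger_force: 30.0
```

```bash
python3 - <<'E'
from h import *
for t in (30,60,75,90):
  p,O=pour(t,.2 if t==30 else .14);rel(p,O)
s=snap('scene','s2.png')
cv2.imwrite('pics/s2.png',cv2.resize(s['img'][60:260,230:470,::-1],None,fx=3,fy=3)[:600,:800])
E
```

```text
t 5.9667 shift mm [-1.8 -0.4  0.2] turn [ 0.0009  0.0009 -0.0025] q [ 0.9   0.36 -0.6   0.63 -1.24 -1.07] tcp [0.5375 0.0912 0.1796] F [ 0.   0.5 -2.1] gap 0.0643
t 5.9667 shift mm [-38.2  -0.3  26.2] turn [ 2.000e-04 -5.227e-01 -2.600e-03] q [ 0.9   0.36 -0.6   0.63 -1.24 -1.07] tcp [0.5375 0.0912 0.1796] F [ 0.   0.5 -2.1] gap 0.0643
t 5.9667 shift mm [-32.2  -0.3  19.6] turn [-2.000e-04 -7.845e-01 -2.700e-03] q [ 0.9   0.36 -0.6   0.63 -1.24 -1.07] tcp [0.5375 0.0912 0.1796] F [ 0.   0.5 -2.1] gap 0.0643
t 5.9667 shift mm [-24.7  -0.3  14.8] turn [-5.0000e-04 -1.0463e+00 -2.7000e-03] q [ 0.9   0.36 -0.6   0.63 -1.24 -1.07] tcp [0.5375 0.0912 0.1796] F [ 0.   0.5 -2.1] gap 0.0643
```

View pics/s2.png

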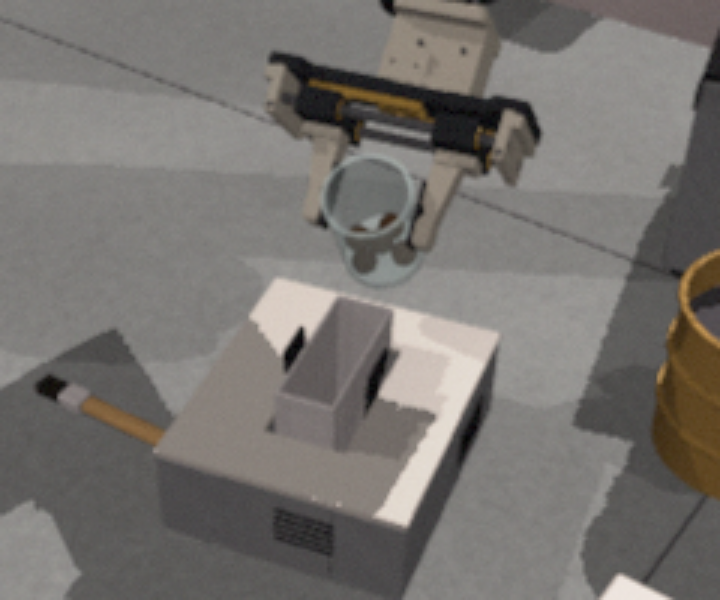

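The picture shows the beaker, with its pebbles, tilted in the fingers at (370,220), lined up with the cell's mouth at about (335,340).

Call:
{"api": "apply_moves", "payload": {"commands": [[[-6,0,4],[0,-0.09,0],-1],[[-12,0,9],[0,-0.17,0],-1],[[-19,0,13],[0,-0.26,0],-1],[[-25,0,18],[0,-0.35,0],-1],[[-32,0,22],[0,-0.44,0],-1],[[-38,0,26],[0,-0.523,0],-1],[[-37,0,25],[0,-0.58,-0.001],-1],[[-36,0,23],[0,-0.63,-0.002],-1],[[-34,0,21],[0,-0.71,-0.002],-1],[[-32,0,20],[0,-0.785,-0.002],-1],[[-32,0,20],[0,-0.785,-0.002],-1],[[-32,0,20],[0,-0.785,-0.002],-1]]}}

```text
clock: 7.02
tool_pos: [0.5359, 0.1006, 0.1414]
tool_rot: [2.464, -1.945, -0.0]
force: [0.1, 0.3, -2.1]
finger_gap: 0.0643
finger_force: 30.0
```

```bash
python3 - <<'E'
from h import *
for t in (75,85,95,105,115,125):
  p,O=pour(t,.14);rel(p,O)
E
```

```text
t 7.0167 shift mm [ 0.6  0.2 -1.5] turn [ 0.0021 -0.0015  0.0004] q [ 0.55  0.22 -0.39  0.   -0.96 -0.31] tcp [0.5359 0.1006 0.1414] F [ 0.1  0.3 -2.1] gap 0.0643
t 7.0167 shift mm [ 1.7  0.2 -7.4] turn [ 0.0021 -0.1761  0.0002] q [ 0.55  0.22 -0.39  0.   -0.96 -0.31] tcp [0.5359 0.1006 0.1414] F [ 0.1  0.3 -2.1] gap 0.0643
t 7.0167 shift mm [  3.7   0.3 -12.9] turn [ 0.0021 -0.3506 -0.    ] q [ 0.55  0.22 -0.39  0.   -0.96 -0.31] tcp [0.5359 0.1006 0.1414] F [ 0.1  0.3 -2.1] gap 0.0643
t 7.0167 shift mm [  6.7   0.3 -18.1] turn [ 2.100e-03 -5.251e-01 -2.000e-04] q [ 0.55  0.22 -0.39  0.   -0.96 -0.31] tcp [0.5359 0.1006 0.1414] F [ 0.1  0.3 -2.1] gap 0.0643
t 7.0167 shift mm [ 10.5   0.3 -22.6] turn [ 2.100e-03 -6.997e-01 -4.000e-04] q [ 0.55  0.22 -0.39  0.   -0.96 -0.31] tcp [0.5359 0.1006 0.1414] F [ 0.1  0.3 -2.1] gap 0.0643
t 7.0167 shift mm [ 15.1   0.3 -26.4] turn [ 2.100e-03 -8.742e-01 -6.000e-04] q [ 0.55  0.22 -0.39  0.   -0.96 -0.31] tcp [0.5359 0.1006 0.1414] F [ 0.1  0.3 -2.1] gap 0.0643
```

Call:
{"api": "apply_moves", "payload": {"commands": [[[1,0,-3],[0,-0.04,0],-1],[[1,0,-4],[0,-0.08,0],-1],[[1,0,-5],[0,-0.12,0],-1],[[2,0,-7],[0,-0.17,0],-1],[[2,0,-8],[0,-0.2,0],-1],[[2,0,-9],[0,-0.23,0],-1],[[3,0,-10],[0,-0.26,0],-1],[[3,0,-11],[0,-0.29,0],-1],[[3,0,-12],[0,-0.32,0],-1],[[4,0,-13],[0,-0.35,0],-1],[[4,0,-13],[0,-0.35,0],-1],[[4,0,-14],[0,-0.38,0],-1],[[5,0,-15],[0,-0.41,0],-1],[[5,0,-16],[0,-0.44,0],-1],[[5,0,-16],[0,-0.44,0],-1],[[5,0,-16],[0,-0.44,0],-1],[[5,0,-16],[0,-0.44,0],-1]]}}

```text
clock: 8.43
tool_pos: [0.5365, 0.0964, 0.1572]
tool_rot: [-2.223, 1.752, 0.497]
force: [0.2, -1.2, -1.5]
finger_gap: 0.064
finger_force: 30.0
```

```bash
python3 - <<'E'
from h import *
for t in (105,115,125,135):
  p,O=pour(t,.14);rel(p,O)
s=snap('scene')
cv2.imwrite('pics/s3.png',cv2.resize(s['img'][60:260,230:470,::-1],None,fx=3,fy=3)[:600,:800])
E
```

```text
t 8.4333 shift mm [ 1.2 -0.1 -3.1] turn [ 0.0032 -0.0857  0.0011] q [ 0.2   0.29 -0.15 -0.47 -1.19  0.23] tcp [0.5365 0.0964 0.1572] F [ 0.2 -1.2 -1.5] gap 0.064
t 8.4333 shift mm [ 2.7 -0.1 -8.8] turn [ 0.0033 -0.2602  0.0008] q [ 0.2   0.29 -0.15 -0.47 -1.19  0.23] tcp [0.5365 0.0964 0.1572] F [ 0.2 -1.2 -1.5] gap 0.064
t 8.4333 shift mm [  5.2  -0.1 -14.2] turn [ 0.0034 -0.4348  0.0005] q [ 0.2   0.29 -0.15 -0.47 -1.19  0.23] tcp [0.5365 0.0964 0.1572] F [ 0.2 -1.2 -1.5] gap 0.064
t 8.4333 shift mm [  8.6  -0.1 -19. ] turn [ 3.500e-03 -6.093e-01  2.000e-04] q [ 0.2   0.29 -0.15 -0.47 -1.19  0.23] tcp [0.5365 0.0964 0.1572] F [ 0.2 -1.2 -1.5] gap 0.064
```

View pics/s3.png

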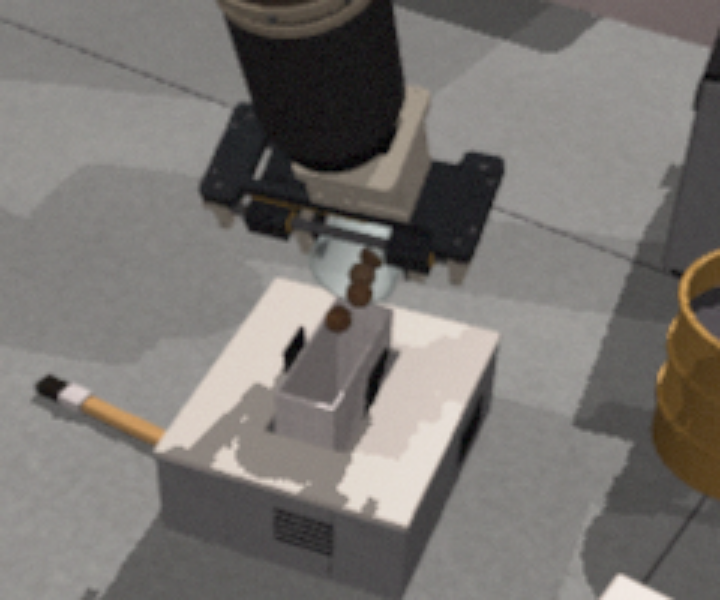

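Pebbles are rolling out in line from the lip at (365,280), and the first at (338,320) is dropping into the cell mouth. I'll hold briefly and then tilt further.

Call:
{"api": "apply_moves", "payload": {"commands": [[[0,0,0],[0,0,0],-1],[[0,0,0],[0,0,0],-1],[[1,0,-2],[0,-0.04,0],-1],[[1,0,-3],[0,-0.08,0],-1],[[2,0,-5],[0,-0.14,0],-1],[[2,0,-7],[0,-0.2,0],-1],[[3,0,-9],[0,-0.26,0],-1],[[4,0,-11],[0,-0.34,0],-1],[[5,0,-14],[0,-0.43,0],-1],[[5,0,-14],[0,-0.43,0],-1],[[5,0,-14],[0,-0.43,0],-1],[[5,0,-14],[0,-0.43,0],-1]]}}

```text
clock: 9.48
tool_pos: [0.5397, 0.0857, 0.1682]
tool_rot: [-1.929, 1.522, 0.895]
force: [1.4, -0.3, -0.2]
finger_gap: 0.0642
finger_force: 30.0
```

```bash
python3 - <<'E'
from h import *
p,O=pour(75,.2);rel(p,O)
p,O=pour(30,.22);rel(p,O)
s=snap('scene')
cv2.imwrite('pics/s4.png',cv2.resize(s['img'][60:260,230:470,::-1],None,fx=3,fy=3)[:600,:800])
E
```

```text
t 9.4833 shift mm [-36.1   0.5 -11.3] turn [0.0014 0.8678 0.0009] q [-0.1   0.46  0.01 -0.81 -1.52  0.55] tcp [0.5397 0.0857 0.1682] F [ 1.4 -0.3 -0.2] gap 0.0642
t 9.4833 shift mm [-27.4   0.5 -14.1] turn [1.1000e-03 1.6532e+00 1.5000e-03] q [-0.1   0.46  0.01 -0.81 -1.52  0.55] tcp [0.5397 0.0857 0.1682] F [ 1.4 -0.3 -0.2] gap 0.0642
```

View pics/s4.png

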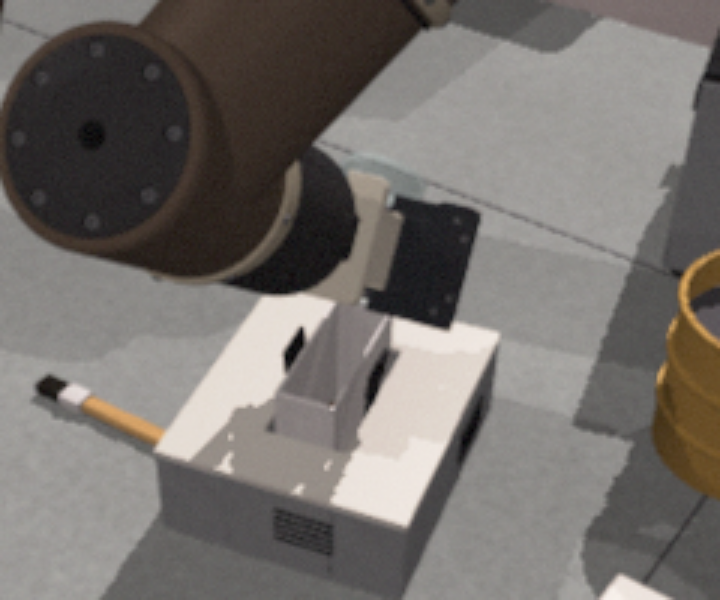

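The gripper now hides the beaker, and no pebbles are visible on the meter top or bench. I'll back off, turn the beaker upright and then check inside the cell.

Call:
{"api": "apply_moves", "payload": {"commands": [[[-10,0,-4],[0,0.04,0],-1],[[-20,0,-7],[0,0.1,0],-1],[[-30,0,-10],[0,0.18,0],-1],[[-36,0,-11],[0,0.27,0],-1],[[-36,0,-11],[0,0.36,0],-1],[[-36,0,-11],[0,0.45,0],-1],[[-36,0,-11],[0,0.54,0],-1],[[-36,0,-11],[0,0.63,0],-1],[[-36,0,-11],[0,0.72,0],-1],[[-36,0,-11],[0,0.81,0],-1],[[-36,0,-11],[0,0.87,0],-1],[[-36,0,-11],[0,0.87,0],-1]]}}

```text
clock: 10.53
tool_pos: [0.5351, 0.1031, 0.2043]
tool_rot: [2.473, -1.938, 0.006]
force: [-0.5, 0.6, -0.7]
finger_gap: 0.064
finger_force: 30.0
```

```bash
python3 - <<'E'
from h import *
p,O=pour(30,.22);rel(p,O)
p,O=tcp(B+.22*U,0);rel(p,O)
E
```

```text
t 10.5333 shift mm [11.   0.1  6.2] turn [-0.0053  0.7822  0.0063] q [ 0.55  0.16 -0.31  0.   -1.1  -0.31] tcp [0.5351 0.1031 0.2043] F [-0.5  0.6 -0.7] gap 0.064
t 10.5333 shift mm [-161.4   23.9  -11.3] turn [-0.0071  1.3058  0.0049] q [ 0.55  0.16 -0.31  0.   -1.1  -0.31] tcp [0.5351 0.1031 0.2043] F [-0.5  0.6 -0.7] gap 0.064
```

Call:
{"api": "apply_moves", "payload": {"commands": [[[-5,1,0],[0,0.08,0],-1],[[-10,3,0],[0,0.17,0],-1],[[-20,5,0],[0,0.26,0],-1],[[-32,7,-2],[0,0.35,0],-1],[[-45,9,-4],[0,0.44,0.001],-1],[[-60,11,-6],[-0.001,0.53,0.002],-1],[[-75,13,-8],[-0.002,0.62,0.003],-1],[[-90,15,-10],[-0.003,0.71,0.004],-1],[[-105,17,-11],[-0.004,0.8,0.005],-1],[[-120,19,-11],[-0.005,0.89,0.005],-1],[[-135,21,-11],[-0.006,0.98,0.005],-1],[[-148,23,-11],[-0.006,1.07,0.005],-1],[[-158,24,-11],[-0.007,1.16,0.005],-1],[[-161,24,-11],[-0.007,1.25,0.005],-1],[[-161,24,-11],[-0.007,1.306,0.005],-1],[[-161,24,-11],[-0.007,1.306,0.005],-1],[[-161,24,-11],[-0.007,1.306,0.005],-1]]}}

```text
clock: 11.95
tool_pos: [0.4748, 0.2517, 0.2132]
tool_rot: [1.592, -1.26, 1.211]
force: [-0.2, 0.3, -0.3]
finger_gap: 0.0641
finger_force: 30.0
```

```bash
python3 - <<'E'
from h import *
p,O=tcp(B+.0633*U,0);rel(p,O)
s=snap('scene');d=snap('top')
a=cv2.resize(s['img'][100:230,280:410,::-1],(400,400),interpolation=cv2.INTER_CUBIC)
b=cv2.resize(d['img'][163:233,254:324,::-1],(400,400),interpolation=cv2.INTER_CUBIC)
cv2.imwrite('pics/c5.png',np.hstack([a,b]))
E
```

```text
t 11.95 shift mm [-150.     0.3   38.2] turn [0.0065 0.0048 0.0029] q [ 1.22  0.69 -0.35  0.56 -1.75 -1.29] tcp [0.4748 0.2517 0.2132] F [-0.2  0.3 -0.3] gap 0.0641
```

View pics/c5.png

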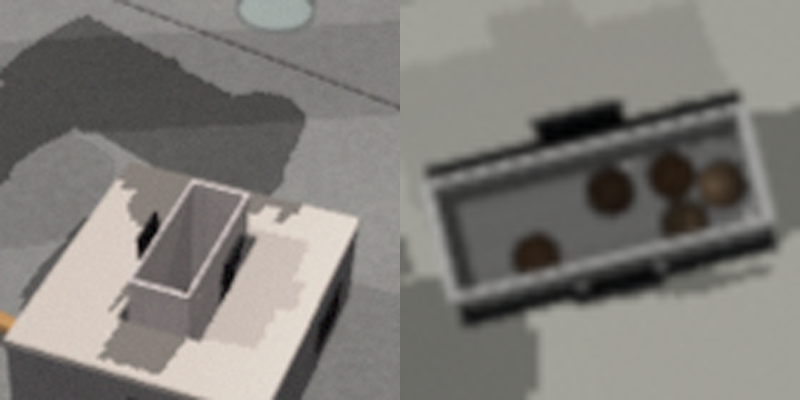

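The top crop shows all five pebbles in the cell, at (536,255), (608,190), (672,172), (720,183) and (685,218). The beaker is empty, so I'll put it back on its spot.

Call:
{"api": "apply_moves", "payload": {"commands": [[[-20,0,5],[0.002,0.002,0.001],-1],[[-45,0,11],[0.004,0.004,0.002],-1],[[-70,0,18],[0.006,0.005,0.003],-1],[[-95,0,24],[0.006,0.005,0.003],-1],[[-115,0,29],[0.006,0.005,0.003],-1],[[-130,0,33],[0.006,0.005,0.003],-1],[[-138,0,35],[0.006,0.005,0.003],-1],[[-143,0,36],[0.006,0.005,0.003],-1],[[-146,0,37],[0.006,0.005,0.003],-1],[[-148,0,38],[0.006,0.005,0.003],-1],[[-149,0,38],[0.006,0.005,0.003],-1],[[-149,0,38],[0.006,0.005,0.003],-1]]}}

```text
clock: 13.05
tool_pos: [0.4742, 0.2536, 0.0606]
tool_rot: [1.59, -1.258, 1.223]
force: [-0.9, 0.3, -0.8]
finger_gap: 0.0644
finger_force: 30.0
```

```bash
python3 - <<'E'
from h import *
p,O=tcp(B+.0628*U,0);rel(p,O)
E
```

```text
t 13.05 shift mm [-2.8  0.8 -0. ] turn [ 0.0004 -0.0013 -0.002 ] q [ 1.23  0.9  -0.37  0.55 -1.56 -1.41] tcp [0.4742 0.2536 0.0606] F [-0.9  0.3 -0.8] gap 0.0644
```

Nearly down: lower by the last ~2.5 mm, release, and withdraw.

Call:
{"api": "apply_moves", "payload": {"commands": [[[-1,0,0],[0,0,0],-1],[[-2,0,0],[0,0,0],-1],[[-2.5,0,0],[0,0,0],-1],[[-2.5,0,0],[0,0,0],-1],[[-2.5,0,0],[0,0,0],0.6],[[-2.5,0,0],[0,0,0],1],[[-2.5,0,0],[0,0,0],1],[[-2.5,0,0],[0,0,0],1],[[-2.5,0,0],[0,0,0],1],[[-2.5,0,0],[0,0,0],1],[[-2.5,0,0],[0,0,0],1],[[-2.5,0,-10],[0,0,0],1],[[-2.5,0,-25],[0,0,0],1],[[-2.5,0,-45],[0,0,0],1],[[-2.5,0,-65],[0,0,0],1],[[-2.5,0,-90],[0,0,0],1],[[0,0,-110],[0,0,0],1],[[15,0,-120],[0,0,0],1],[[40,0,-120],[0,0,0],1],[[60,0,-120],[0,0,0],1]]}}

```text
clock: 14.72
tool_pos: [0.4503, 0.3526, 0.1499]
tool_rot: [1.59, -1.257, 1.224]
force: [1.0, -0.2, 0.3]
finger_gap: 0.0874
finger_force: 0.0
```

```bash
cat >> h.py <<'E'
CT=np.array([.5518,.0325,0])
def down(): return np.stack([H,-X,-U],1)   # tool down, closing along X'
E
python3 - <<'E'
from h import *
print(np.linalg.det(down()))
O=orient(90)
rel(B-.10*H+.3*U,O); rel(CT+.24*U,O)
s=snap('scene');d=snap('top')
a=cv2.resize(s['img'][100:230,300:430,::-1],(400,400),interpolation=cv2.INTER_CUBIC)
b=cv2.resize(d['img'][163:273,145:325,::-1],(400,244),interpolation=cv2.INTER_CUBIC)
cv2.imwrite('pics/c6.png',np.hstack([a,np.vstack([b,np.zeros((156,400,3),np.uint8)])]))
E
```

```text
1.0
t 14.7167 shift mm [140.7   0.3 -55.2] turn [-1.6000e-03 -1.3112e+00 -4.0000e-04] q [ 1.31  0.86 -0.15  0.49 -1.81 -1.31] tcp [0.4503 0.3526 0.1499] F [ 1.  -0.2  0.3] gap 0.0874
t 14.7167 shift mm [173.1 -24.4 300.6] turn [-1.6000e-03 -1.3112e+00 -4.0000e-04] q [ 1.31  0.86 -0.15  0.49 -1.81 -1.31] tcp [0.4503 0.3526 0.1499] F [ 1.  -0.2  0.3] gap 0.0874
```

View pics/c6.png

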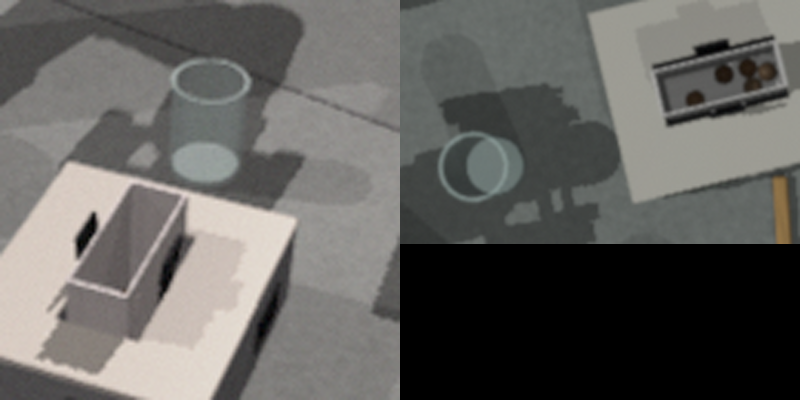

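The crops show the empty beaker upright at (208,125) and the five pebbles still in the seated cell at (720,80). Next I'll bring the tool over the cell, pointing down.

Call:
{"api": "apply_moves", "payload": {"commands": [[[40,0,-10],[0,-0.06,0],1],[[75,0,-25],[0,-0.15,0],1],[[105,0,-40],[0,-0.26,0],1],[[130,0,-55],[0,-0.37,0],1],[[141,-3,-50],[0,-0.48,0],1],[[145,-6,-20],[0,-0.6,0],1],[[149,-9,20],[0,-0.71,0],1],[[153,-12,60],[0,-0.82,0],1],[[157,-15,100],[0,-0.93,0],1],[[161,-18,140],[0,-1.04,0],1],[[165,-21,180],[0,-1.15,0],1],[[169,-24,220],[0,-1.25,0],1],[[172,-24,255],[-0.002,-1.311,0],1],[[173,-24,285],[-0.002,-1.311,0],1],[[173,-24,300],[-0.002,-1.311,0],1],[[173,-24,301],[-0.002,-1.311,0],1],[[173,-24,301],[-0.002,-1.311,0],1],[[173,-24,301],[-0.002,-1.311,0],1]]}}

```text
clock: 16.32
tool_pos: [0.5515, 0.0312, 0.239]
tool_rot: [2.464, -1.949, -0.0]
force: [0.6, 1.5, 0.4]
finger_gap: 0.0874
finger_force: 0.0
```

```bash
python3 - <<'E'
from h import *
rel(CT+.091*U,down())
E
```

```text
t 16.3167 shift mm [ -1.2  -0.6 148. ] turn [ 0.0003  0.     -0.0017] q [ 0.41  0.15 -0.24 -0.   -1.18 -0.18] tcp [0.5515 0.0312 0.239 ] F [0.6 1.5 0.4] gap 0.0874
```

Call:
{"api": "apply_moves", "payload": {"commands": [[[0,0,20],[0,0,0],1],[[0,0,45],[0,0,0],1],[[0,0,70],[0,0,0],1],[[-1,-1,90],[0,0,-0.001],1],[[-1,-1,105],[0,0,-0.001],1],[[-1,-1,115],[0,0,-0.001],1],[[-1,-1,122],[0,0,-0.001],1],[[-1,-1,129],[0,0,-0.001],1],[[-1,-1,134],[0,0,-0.001],1],[[-1,-1,134],[0,0,-0.001],1]]}}

```text
clock: 17.15
tool_pos: [0.552, 0.0319, 0.1044]
tool_rot: [2.464, -1.947, -0.001]
force: [0.1, -0.2, -0.2]
finger_gap: 0.0877
finger_force: 0.0
```

```bash
python3 - <<'E'
from h import *
rel(CT+.091*U,down())
E
```

```text
t 17.15 shift mm [-0.6  0.  13.4] turn [ 0.0008 -0.0001 -0.0007] q [ 0.41  0.27 -0.42 -0.   -0.88 -0.18] tcp [0.552  0.0319 0.1044] F [ 0.1 -0.2 -0.2] gap 0.0877
```

Clear so far. Lower the rest and squeeze.

Call:
{"api": "apply_moves", "payload": {"commands": [[[-1,0,5],[0,0,0],1],[[-1,0,9],[0,0,0],1],[[-1,0,13],[0,0,0],1],[[-1,0,13],[0,0,0],1],[[-1,0,13],[0,0,0],0.6],[[-1,0,13],[0,0,0],0.4],[[-1,0,13],[0,0,0],0],[[-1,0,13],[0,0,0],-1],[[-1,0,13],[0,0,0],-1],[[-1,0,13],[0,0,0],-1],[[-1,0,13],[0,0,0],-1],[[-1,0,13],[0,0,0],-1],[[-1,0,13],[0,0,0],-1],[[-1,0,13],[0,0,0],-1],[[-1,0,13],[0,0,0],-1]]}}

```text
clock: 18.4
tool_pos: [0.5526, 0.0328, 0.0926]
tool_rot: [-2.464, 1.947, -0.002]
force: [0.5, 0.7, 5.1]
finger_gap: 0.0512
finger_force: 30.0
```

```bash
python3 - <<'E'
from h import *
rel(CT+.220*U,down())
s=snap('scene')
cv2.imwrite('pics/s7.png',cv2.resize(s['img'][60:260,230:470,::-1],None,fx=3,fy=3)[:600,:800])
E
```

```text
t 18.4 shift mm [ 1.000e-01  7.000e-01 -1.274e+02] turn [-0.0013 -0.0003 -0.0005] q [ 0.41  0.29 -0.43  0.   -0.85 -0.18] tcp [0.5526 0.0328 0.0926] F [0.5 0.7 5.1] gap 0.0512
```

View pics/s7.png

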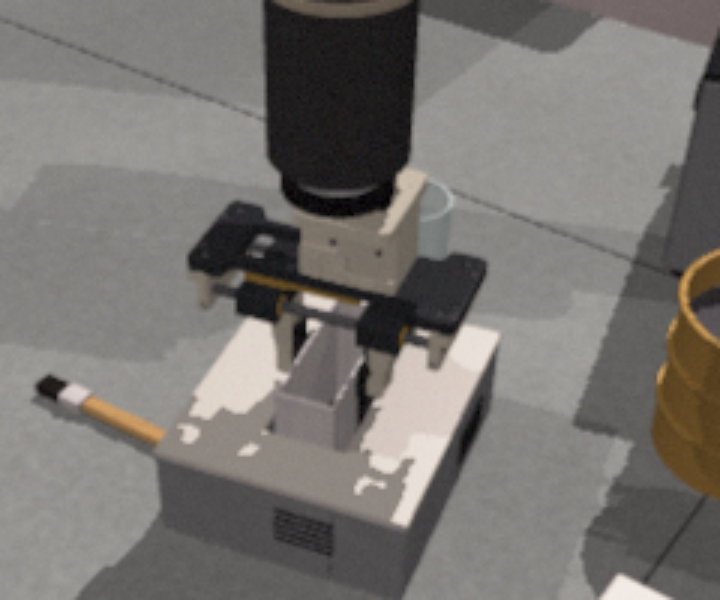

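The fingers hold both black catches, at about (290,340) and (375,375), with the gap at 51 mm, so both are squeezed home. I'll lift gently.

Call:
{"api": "apply_moves", "payload": {"commands": [[[0,0,-2],[0,0,0],-1],[[0,0,-5],[0,0,0],-1],[[0,0,-9],[0,0,0],-1],[[0,0,-14],[0,0,0],-1],[[0,0,-20],[0,0,0],-1],[[0,0,-27],[0,0,0],-1],[[0,0,-35],[0,0,0],-1],[[0,0,-44],[0,0,0],-1],[[0,0,-54],[0,0,0],-1],[[0,0,-64],[0,0,0],-1],[[0,0,-74],[0,0,0],-1],[[0,0,-84],[0,0,0],-1],[[0,0,-94],[0,0,0],-1],[[0,0,-104],[0,0,0],-1],[[0,0,-113],[0,0,0],-1],[[0,0,-121],[0,0,0],-1],[[0,0,-127],[0,0,0],-1],[[0,0,-132],[0,0,0],-1],[[0,0,-135],[0,0,0],-1],[[0,0,-135],[0,0,0],-1]]}}

```text
clock: 20.12
tool_pos: [0.5522, 0.0327, 0.2274]
tool_rot: [-2.464, 1.948, -0.001]
force: [0.7, 0.2, -2.2]
finger_gap: 0.0511
finger_force: 30.0
```

Call:
{"api": "apply_moves", "payload": {"commands": [[[0,0,0],[0,0,0],-1],[[0,0,0],[0,0,0],-1],[[0,0,0],[0,0,0],-1],[[0,0,0],[0,0,0],-1],[[0,0,0],[0,0,0],-1],[[0,0,0],[0,0,0],-1]]}}

```text
clock: 20.62
tool_pos: [0.5519, 0.0327, 0.2267]
tool_rot: [2.464, -1.948, -0.0]
force: [-0.0, -0.7, -2.2]
finger_gap: 0.0509
finger_force: 30.0
```

```bash
python3 - <<'E'
from h import *
rel(CT+.220*U,down())
s=snap('scene')
cv2.imwrite('pics/s8.png',cv2.resize(s['img'][60:260,230:470,::-1],None,fx=3,fy=3)[:600,:800])
E
```

```text
t 20.6167 shift mm [0.1 0.1 6.7] turn [ 0.0005 -0.0001 -0.001 ] q [ 0.41  0.16 -0.26  0.   -1.15 -0.18] tcp [0.5519 0.0327 0.2267] F [-0.  -0.7 -2.2] gap 0.0509
```

View pics/s8.png

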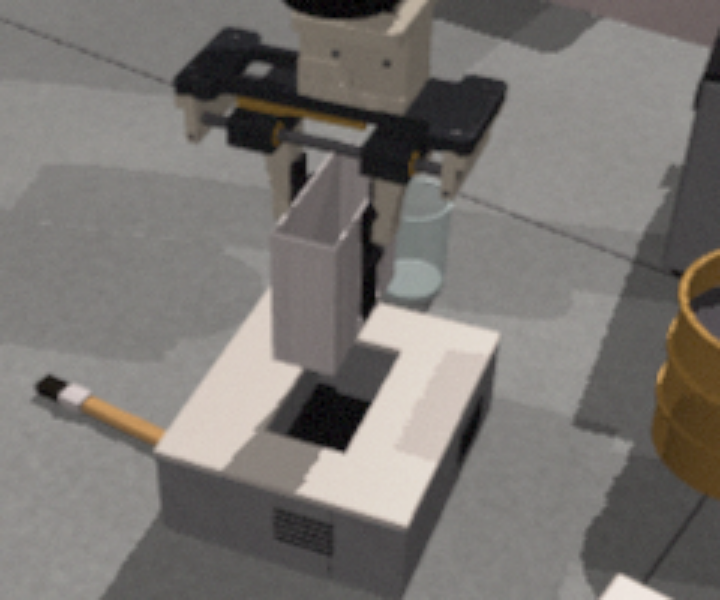

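The cell hangs upright at (320,270), clear of the open well at (335,410), and the beaker stands at (420,250). I'll check the foot height by projection and hand in if it agrees.

```bash
python3 - <<'E'
from h import *
s=snap('scene')
for z in(.131,.149):
    q=proj(s,CT+.0225*X+.06*H+z*U)[0]; print(z,(q-[230,60])*3)
q=proj(s,CT+.0225*X+.06*H+.149*U)[0]
if np.linalg.norm((q-[230,60])*3-[333,373])<20: print(arm.close_job())
E
```

```text
0.131 [330.45638631 396.70497919]
0.149 [330.78833609 376.81838353]
the job is handed in; nothing more can be done
None
```

The job is handed in at 20.7 s of the 72 s allowed: all five pebbles are in the cell, the beaker stands empty on the bench, and the cell is held by its squeezed catches about 68 mm above the meter; the final verdict was not shown.

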